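# Park the swing divider of the sideboard tray

## Robot

A 7-joint arm with a two-finger parallel gripper is mounted at the origin on the work surface. World frame = base frame: x ahead of the robot, y to its left, z up, the work surface at z = 0. Lengths are in m, angles in rad, forces in N, time in s.
With the tool pointing down it reaches from about 0.425 to 0.925 m from the base axis. Payload 6.8 kg.
Tool frame: the origin (TCP) lies midway between the tips of the shut fingers; the grasp point (between the pads) lies 19 mm behind it; z points along the fingers, y is the direction in which the jaws open and shut (so a half turn about z gives the same grasp; the last joint's range is limited). The gripper opens to 85 mm and grips with 20 to 120 N. Pads are 22 mm wide; open, the fingers measure 114 mm over their backs; the gripper's body (76 mm by 85 mm) begins 54 mm behind the grasp point. The pads swing forward as they close: fully open they stand 13 mm farther back than shut.
Start: joints at [-0.108, 0.477, 0.022, 1.555, -0.011, 1.109, -0.083], TCP at [0.675, 0, 0.231] pointing down, gripper open.
Joint ranges: [-2.96, 2.96], [-0.34, 2.1], [-1.41, 1.46], [0.24, 2.44], [-1.37, 4.51], [0.17, 1.92], [-2.96, 2.96]. Speed limits (rad/s): [2.39, 2.39, 3.14, 3.14, 3.14, 3.14, 3.14].

## Interface

Orientations are given as a rotation vector (axis times angle).
In Python, from bench import r, imaging gives the robot as it stands.
- The arm moves only by the tool jog_arm, never from a script. Its argument "rows" is a list of rows, each an object with "delta_rot": the turn, a rotation vector about the tool's x, y, z in degrees, a list of three; "xyz": the shift along the tool's x, y, z in cm, a list of three; "fingers": the closure, from 0 (fully open) to 1 (shut). A call has exactly 5 rows; each row is the pose to reach, as a shift and turn from the pose measured when the call began, along the tool's axes at that moment; what a row does not reach only later rows make up. A row lasts 1/12 s, in which the tool goes at most 41.7 mm and 7.16 degrees, less where a joint would pass 70% of its speed; a pose out of reach is approached as far as the arm can. A call with a gripper value outside its range is refused whole. The fingers move at their own pace and stop on an object; "grip_force" is the grip in N (left out, the last holds). Time passes only in rows, so rows that repeat a pose let the fingers close, or fill a call up. It gives the time, the measured TCP pose, the force and the opening at its end, in the units of the state.
- r.get_obs(): the state, without advancing time (a new reading comes with each control period).
- imaging.grab_frame(name): name is "scene" or "side" or "wrist"; returns the picture (420x560x3 uint8, blue, green, red); there is no depth.
- imaging.camera_info(name): a dict with "camera_matrix" (3x3 intrinsics, pixels), "xyz" and "attitude" of the camera in the world. Camera axes: x right, y down, z forward; pixel columns grow to the right and rows downward; lengths in m; the calibration is good to about 2 mm. A picture is of the moment at which its call begins: read the wrist's pose just before it. camera_info takes no time and is no camera call; for the wrist camera it gives the pose at the moment of the call.
- r.hand_in(): hands the job in, once; it reports no verdict.
Trained networks look in the newest picture that a camera, given by its name, has taken for a name from the list of things; names that differ only in an ending like _2 or _b are one class to them, and where a whole thing is asked for, a point or a joint stands for the part that bears it (a point fixed in the world has none). Each returns a list of dicts, best first, with "conf" (0 to 1); they miss things now and then, are a little off and sometimes report something else, mostly with a low value. They report only what shows in the picture. A call takes as long as a camera call. They do not tell look-alikes from the thing itself.
- imaging.find_in(camera, query): "position" ([column, row] in pixels, amid what is visible of it).
- imaging.cut_out(camera, query): "region" (420x560 bool, what is visible of it) and "position" ([column, row] in pixels, amid what is visible of it).
- imaging.tip_of(camera, query): "position" ([column, row] in pixels: a listed point, or the origin of a listed thing).
The state is a dict: "clock": time; "joints": joint angles; "qvel": joint speeds; "tau": joint torques, N m; "tcp_pos": TCP position; "orientation": TCP orientation; "contact_force": force on the tool from outside, world axes, zero at the start; "moment": the same for the moment, N m; "grip_width": finger opening in m.
Only numpy, scipy, OpenCV 4.12 (cv2) and the standard library are available. Lean on these libraries where they do the work, as an engineer would, in place of code of your own. Each camera call takes 0.05 s, during which the arm holds its last target.

## Task

Swing the long wooden divider bar round on its brass pin until it rests against the round wooden stop post, so that the other side of the tray is free. Keep the bar flat on the tray and on its pin, and leave the egg cup standing where it is.

Things in the scene. Friction and masses are not known exactly. Their poses are not given: they have to be found in the camera images.
- bar: The divider: a loose light-wood bar 270 mm long, 30 wide, 18 high, about 85 g, flat on the tray. A 12 mm hole near one end sits loosely over the brass pin. Origin: centre of that hole at the underside (tray floor); x axis along the bar to the free end, 250 mm away (20 mm of bar lie behind the hole); z up. It turns about the pin, held only by friction.
- pin_axis (a point): The upright brass pin fixed in the tray floor, 9 mm in diameter, 36 mm high, through the bar's hole. Point: on its axis, 18 mm above the tray floor, which is at height 0. (A shorter, thinner wooden ruler, 200 x 28 x 5 mm, with no pin, lies elsewhere in the tray and is not meant.)
- post_center (a point): The stop: a plain round light-wood post fixed to the tray floor, rigid, 30 mm in diameter, 40 mm high, about 185 mm from the pin, to the left or the right of the bar. Point: its centre, 20 mm above the tray floor. Nothing stands between bar and post.
- eggcup_mid (a point): The egg cup: loose, red ceramic, on a foot, 55 mm high, 50 mm wide at the rim, 90 g; about 185 mm from the pin, on the side of the bar away from the post. Point: on its axis, 27.5 mm above the tray floor. Other small loose things up to 50 mm high stand outside the area between egg cup and post that the bar sweeps; the tray's rims are 30 to 50 mm high.
There are look-alikes about, which are no part of the job. What is shaped like the part that bears post_center but purple or turquoise is not meant.

How it is judged:
At the end, for the whole second after the job is handed in: The bar lies flat and at rest, still on its pin (hole centre within 10 mm of the pin axis), with its side no more than 15 mm from the stop post's surface (post centre within 45 mm of the bar's centre line, beside its outer half) (y of post_center in the frame of bar between -0.045 and 0.045 m and x of post_center in the frame of bar between 0.12 and 0.25 m and horizontal distance between bar and pin_axis below 0.01 m and height (world z) of bar below 0.01 m and angle between bar's own z axis and vertical below 0.1 rad and linear speed of bar below 0.02 m/s and angular speed of bar below 0.1 rad/s); the robot touches nothing.
It fails at once if the egg cup is pushed more than 15 mm away or tipped (distance of eggcup_mid from where it was at the start of the episode above 0.015 m or angle between eggcup_mid's own z axis and vertical above 0.35 rad).
It fails at once if the bar is lifted or tipped up off the tray (height (world z) of bar above 0.015 m or angle between bar's own z axis and vertical above 0.2 rad).
It also fails if it takes over 34 s, if anything falls off the work surface, if the arm or the gripper's body presses on something with over 40 N, if the wrist force passes 120 N, or if a joint passes its speed limit or range.

## Working session

There is one attempt and no reset: what is moved stays moved. The work goes in short steps, Python scripts to look and compute and a tool call to move; the robot and the scene stay as the last step left them, time stands still between calls to the robot, and variables do not carry over. Pictures are saved under pics/ and viewed, and the job is handed in when it is done.

Besides the shell and the picture viewer there is one more tool, called by a JSON object that holds its "api" and its "payload", one argument or row to a line. jog_arm: Moves the arm, as the interface text tells. Its arguments: {"type":"object","properties":{"rows":{"type":"array","items":{"type":"object","properties":{"delta_rot":{"type":"array","items":{"type":"number"}},"xyz":{"type":"array","items":{"type":"number"}},"fingers":{"type":"number"}}}},"grip_force":{"type":"number"}},"required":["rows"]}

```bash
mkdir -p pics
cat > h.py <<'E'
import numpy as np, cv2
from scipy.spatial.transform import Rotation as R
from bench import r, imaging
def cam(n):
    c=imaging.camera_info(n); a=np.array(c["attitude"],float)
    M=R.from_rotvec(a).as_matrix() if a.shape==(3,) else a
    return np.array(c["camera_matrix"]),np.array(c["xyz"]),M
def ground(n,px,z):
    K,t,M=cam(n); d=M@np.linalg.solve(K,[px[0],px[1],1]); return t+d*(z-t[2])/d[2]
def proj(n,p):
    K,t,M=cam(n); q=K@(M.T@(np.array(p)-t)); return q[:2]/q[2]
E
python3 - <<'E'
from h import *
o=r.get_obs(); print(o["clock"],o["tcp_pos"],o["orientation"],o["contact_force"])
print(imaging.camera_info("scene"))
zs={"bar":0,"pin_axis":.018,"post_center":.02,"eggcup_mid":.0275}
for c in ["scene","side"]:
    im=imaging.grab_frame(c); cv2.imwrite(f"pics/{c}0.png",im)
    for q in zs:
        for d in imaging.tip_of(c,q)[:3]:
            print(c,q,round(d["conf"],2),np.round(d["position"]),np.round(ground(c,d["position"],zs[q]),4))
print(r.get_obs()["clock"])
E
```

```text
0.0 [ 6.74403864e-01 -2.05883680e-05  2.30327006e-01] [-2.22059733e+00 -2.22058668e+00  2.17695170e-03] [-0.17113167 -0.24829716 -1.3219582 ]
{'camera_matrix': array([[460.86724494,   0.        , 280.27710988],
       [  0.        , 460.86724494, 210.30347523],
       [  0.        ,   0.        ,   1.        ]]), 'xyz': array([ 0.98787856, -0.37068204,  0.68152366]), 'attitude': array([-2.15870867, -1.14403565,  0.47649531])}
scene bar 0.78 [263. 230.] [ 0.4742 -0.0835 -0.    ]
scene pin_axis 0.52 [262. 230.] [ 0.4861 -0.0914  0.018 ]
scene post_center 0.94 [146. 295.] [ 0.4978 -0.3323  0.02  ]
scene post_center 0.78 [208. 215.] [ 0.3935 -0.1592  0.02  ]
scene post_center 0.76 [221. 303.] [ 0.583  -0.2343  0.02  ]
scene eggcup_mid 0.97 [361. 223.] [0.5842 0.0677 0.0275]
side bar 0.74 [304. 225.] [ 0.477  -0.0816  0.    ]
side pin_axis 0.36 [307. 215.] [ 0.4741 -0.0914  0.018 ]
side post_center 0.65 [274. 176.] [ 0.5833 -0.241   0.02  ]
side post_center 0.65 [351. 206.] [ 0.3989 -0.1501  0.02  ]
side post_center 0.64 [314. 166.] [ 0.508  -0.3298  0.02  ]
side eggcup_mid 0.63 [221. 246.] [0.5805 0.0671 0.0275]
0.5
```

View pics/scene0.png

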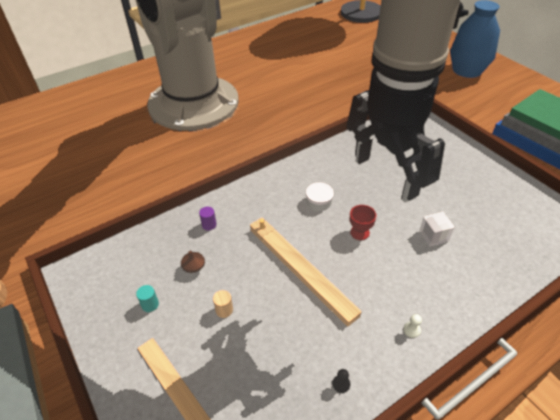

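View pics/side0.png

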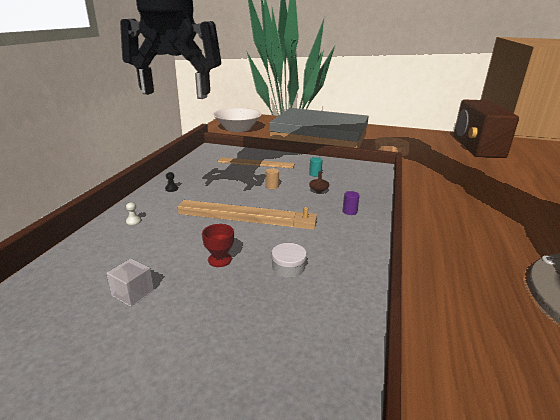

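The scene view shows the bar from its pin at about (262,226) to its free end at about (352,315). The wooden post is at (223,303), and the red egg cup is at (361,223). The purple post (208,217), the turquoise post (147,298) and the ruler at lower left are not meant. Next I'll measure the bar's heading.

```bash
cat >> h.py <<'E'
def barfit(n,tag=None):
    im=imaging.grab_frame(n)
    if tag: cv2.imwrite(f"pics/{tag}.png",im)
    for d in imaging.cut_out(n,"bar")[:2]:
        m=np.array(d["region"]).astype(np.uint8)
        c=max(cv2.findContours(m,cv2.RETR_EXTERNAL,cv2.CHAIN_APPROX_NONE)[0],key=cv2.contourArea)[:,0]
        P=np.array([ground(n,p,.016)[:2] for p in c],np.float32)
        (cx,cy),(w,h),a=cv2.minAreaRect(P*1000)
        b=cv2.boxPoints(((cx,cy),(w,h),a))
        print(n,"conf",round(d["conf"],2),"c",round(cx),round(cy),"size",round(w),round(h),"corners",np.round(b).tolist())
E
python3 - <<'E'
from h import *
barfit("scene"); barfit("side")
for n in ["scene","side"]:
    for d in imaging.cut_out(n,"pin_axis")[:2]: 
        ys,xs=np.nonzero(d["region"]); i=ys.argmin(); print(n,"pin top",d["conf"],xs[ys==ys.min()].mean(),ys.min(),ground(n,(xs[ys==ys.min()].mean(),ys.min()),.036))
print(r.get_obs()["clock"], R.from_rotvec(r.get_obs()["orientation"]).as_matrix().round(3))
E
```

```text
scene conf 0.57 c 595 -81 size 278 38 corners [[455.0, -74.0], [459.0, -111.0], [736.0, -88.0], [732.0, -50.0]]
side conf 0.65 c 590 -64 size 273 63 corners [[451.0, -47.0], [458.0, -110.0], [729.0, -81.0], [723.0, -18.0]]
side pin top 0.37 305.0 207 [ 0.47809848 -0.08706848  0.036     ]
0.8 [[ 0.  1.  0.]
 [ 1. -0.  0.]
 [ 0.  0. -1.]]
```

Run:
```python
import cv2
im=cv2.imread("pics/scene0.png")
cv2.imwrite("pics/sc_crop.png",cv2.resize(im[170:400,130:400],None,fx=2.6,fy=2.6,interpolation=cv2.INTER_CUBIC))
```

```text
(no output)
```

View pics/sc_crop.png

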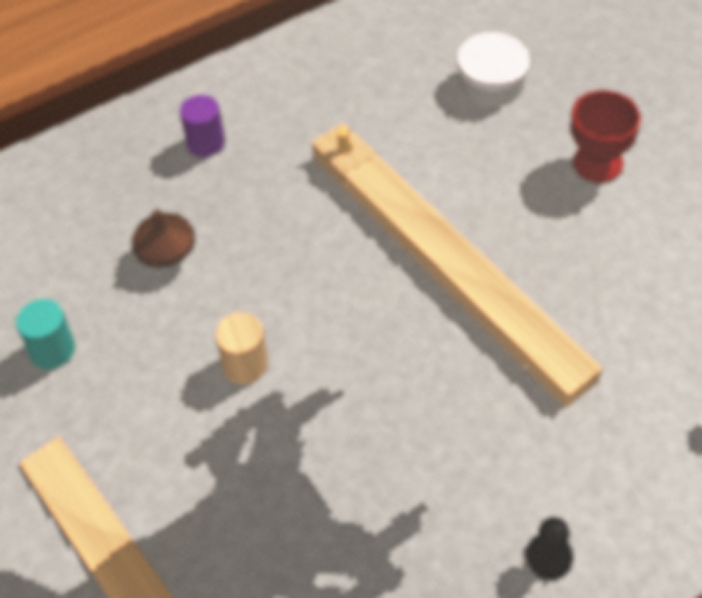

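Run:
```python
from h import *
for n,p,z in [("freeL",(360.8,312.3),.018),("freeR",(348.5,319.2),.018),("pinR",(250,226.5),.018),("pinL",(262.7,218),.018),("whitepawn",(412,334),0),("blackpawn",(341,390),0),("post top",(222.5,294),.04),("pin top",(262,219.5),.036),("cup base",(360,236),0)]:
    print(n,ground("scene",p,z).round(3))
```

```text
freeL [ 0.727 -0.054  0.018]
freeR [ 0.726 -0.078  0.018]
pinR [ 0.465 -0.106  0.018]
pinL [ 0.46  -0.075  0.018]
whitepawn [ 0.797 -0.003  0.   ]
blackpawn [ 0.803 -0.155  0.   ]
post top [ 0.582 -0.228  0.04 ]
pin top [ 0.477 -0.086  0.036]
cup base [0.592 0.062 0.   ]
```

{"api": "jog_arm", "payload": {
  "rows": [
    {"fingers": 1, "xyz": [0, 0, 3], "delta_rot": [0, 0, 0]},
    {"fingers": 1, "xyz": [0, 0, 6], "delta_rot": [0, 0, 0]},
    {"fingers": 1, "xyz": [0, 0, 9], "delta_rot": [0, 0, 0]},
    {"fingers": 1, "xyz": [0, 0, 11], "delta_rot": [0, 0, 0]},
    {"fingers": 1, "xyz": [0, 0, 12], "delta_rot": [0, 0, 0]}
  ],
  "grip_force": 20
}}

```text
clock: 1.22
tcp_pos: [0.673, -0.0, 0.108]
orientation: [-2.219, -2.219, 0.006]
contact_force: [-0.3, -0.3, 0.2]
grip_width: 0.0254
```

{"api": "jog_arm", "payload": {
  "rows": [
    {"fingers": 1, "xyz": [0, 0, 2], "delta_rot": [0, 0, 0]},
    {"fingers": 1, "xyz": [0, 0, 5], "delta_rot": [0, 0, 0]},
    {"fingers": 1, "xyz": [0, 0, 8], "delta_rot": [0, 0, 0]},
    {"fingers": 1, "xyz": [0, 0, 9.7], "delta_rot": [0, 0, 0]},
    {"fingers": 1, "xyz": [0, 0, 9.8], "delta_rot": [0, 0, 0]}
  ]
}}

```text
clock: 1.63
tcp_pos: [0.6702, -0.0, 0.0065]
orientation: [-2.216, -2.217, 0.012]
contact_force: [-0.7, -0.3, 0.2]
grip_width: 0.0002
```

Run:
```python
from h import *
im=imaging.grab_frame("scene"); cv2.imwrite("pics/sc1.png",cv2.resize(im[150:400,130:480],None,fx=2.2,fy=2.2))
o=r.get_obs(); print(o["clock"],o["tcp_pos"],o["grip_width"],o["joints"],o["contact_force"])
P=np.array([.478,-.087])
for th in [5,0,-6,-12,-18,-24,-30,-36,-40,-43,-46]:
    t=np.radians(th);s=.19;of=.026
    q=P+s*np.array([np.cos(t),np.sin(t)])+of*np.array([-np.sin(t),np.cos(t)])
    d=q-o["tcp_pos"][:2]; print(th,q.round(3),"toolx cm",round(d[1]*100,1),"tooly",round(d[0]*100,1))
```

```text
1.6833 [ 6.71546504e-01 -7.57327276e-05  8.55986623e-03] 0.00022218963017970402 [-0.0981234   0.72804697  0.00790183  1.69639003 -0.00827179  0.72499697
 -0.08579062] [ 1.44406868 -0.5082546   1.13113388]
5 [ 0.665 -0.045] toolx cm -4.4 tooly -0.7
0 [ 0.668 -0.061] toolx cm -6.1 tooly -0.4
-6 [ 0.67  -0.081] toolx cm -8.1 tooly -0.2
-12 [ 0.669 -0.101] toolx cm -10.1 tooly -0.2
-18 [ 0.667 -0.121] toolx cm -12.1 tooly -0.5
-24 [ 0.662 -0.141] toolx cm -14.0 tooly -0.9
-30 [ 0.656 -0.159] toolx cm -15.9 tooly -1.6
-36 [ 0.647 -0.178] toolx cm -17.8 tooly -2.5
-40 [ 0.64  -0.189] toolx cm -18.9 tooly -3.1
-43 [ 0.635 -0.198] toolx cm -19.7 tooly -3.7
-46 [ 0.629 -0.206] toolx cm -20.6 tooly -4.3
```

View pics/sc1.png

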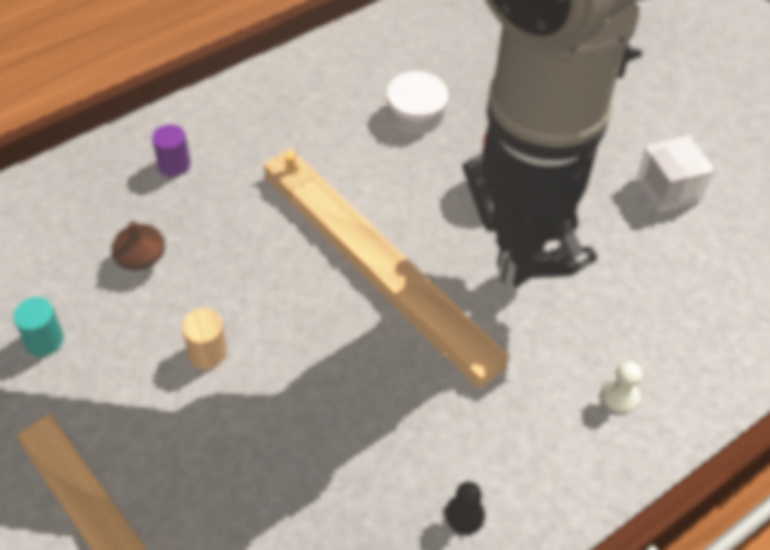

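The fingers are shut and down at about (0.67, 0), on the egg-cup side of the bar, clear of both. Now I'll push along the arc.

{"api": "jog_arm", "payload": {
  "rows": [
    {"fingers": 1, "xyz": [-1.5, -0.2, 0], "delta_rot": [0, 0, 0]},
    {"fingers": 1, "xyz": [-3, -0.4, 0], "delta_rot": [0, 0, -2]},
    {"fingers": 1, "xyz": [-4.2, -0.5, 0], "delta_rot": [0, 0, -4]},
    {"fingers": 1, "xyz": [-5.2, -0.5, 0], "delta_rot": [0, 0, -2]},
    {"fingers": 1, "xyz": [-6.1, -0.4, 0], "delta_rot": [0, 0, 0]}
  ]
}}

```text
clock: 2.1
tcp_pos: [0.6687, -0.0632, 0.0107]
orientation: [-2.226, -2.213, 0.006]
contact_force: [0.2, 0.6, 0.5]
grip_width: 0.0002
```

Run:
```python
from h import *
barfit("scene","sc2")
o=r.get_obs(); print(o["clock"],o["tcp_pos"],o["contact_force"])
```

```text
scene conf 0.72 c 593 -90 size 37 278 corners [[454.0, -108.0], [732.0, -109.0], [732.0, -72.0], [455.0, -71.0]]
2.2 [ 0.66854276 -0.064087    0.01004518] [ 0.54166416 -0.4401168   0.50009062]
```

View pics/sc2.png

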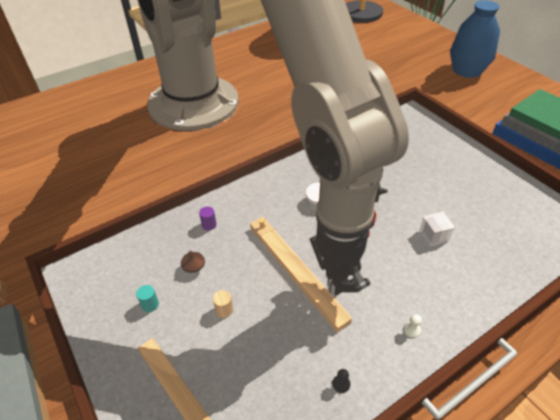

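The bar turned to about 0° as predicted and still sits on the pin. I'll continue.

{"api": "jog_arm", "payload": {
  "rows": [
    {"fingers": 1, "xyz": [-1.0, 0.1, 0.1], "delta_rot": [0, 0, 4]},
    {"fingers": 1, "xyz": [-2.3, 0.1, 0.2], "delta_rot": [0, 0, 8]},
    {"fingers": 1, "xyz": [-3.7, 0.05, 0.2], "delta_rot": [0, 0, 12]},
    {"fingers": 1, "xyz": [-5.0, -0.1, 0.2], "delta_rot": [0, 0, 16]},
    {"fingers": 1, "xyz": [-6.0, -0.2, 0.2], "delta_rot": [0, 0, 19]}
  ]
}}

```text
clock: 2.62
tcp_pos: [0.6666, -0.1244, 0.0087]
orientation: [-2.566, -1.811, 0.008]
contact_force: [0.5, -0.1, 0.2]
grip_width: 0.0002
```

```bash
cat > st.py <<'E'
from h import *
import sys
barfit("scene",sys.argv[1])
o=r.get_obs(); M=R.from_rotvec(o["orientation"]).as_matrix()
print(o["clock"],o["tcp_pos"].round(4) if hasattr(o["tcp_pos"],'round') else o["tcp_pos"],o["contact_force"]); print("tool axes",M.round(3).tolist())
P=np.array([.478,-.087])
for th in [-18,-24,-28,-32,-36,-39,-42,-44,-46,-48]:
    t=np.radians(th);s=.19;of=.026
    q=P+s*np.array([np.cos(t),np.sin(t)])+of*np.array([-np.sin(t),np.cos(t)])
    d=M.T@np.array([*(q-o["tcp_pos"][:2]),.008-o["tcp_pos"][2]]); print(th,q.round(3),"tool cm",(d*100).round(2), "turn", round(np.degrees(np.arctan2(M[1,1],M[0,1]))-th,1))
E
python3 st.py sc3
```

```text
scene conf 0.73 c 589 -125 size 34 279 corners [[452.0, -96.0], [716.0, -186.0], [727.0, -155.0], [463.0, -64.0]]
2.7167 [ 0.6662 -0.126   0.0086] [ 0.57529837 -0.53526213 -0.65354262]
tool axes [[0.334, 0.943, -0.005], [0.943, -0.334, -0.003], [-0.005, -0.004, -1.0]]
-18 [ 0.667 -0.121] tool cm [ 0.49 -0.12  0.06] turn -1.5
-24 [ 0.662 -0.141] tool cm [-1.51  0.1   0.07] turn 4.5
-28 [ 0.658 -0.153] tool cm [-2.85  0.13  0.08] turn 8.5
-32 [ 0.653 -0.166] tool cm [-4.18  0.07  0.08] turn 12.5
-36 [ 0.647 -0.178] tool cm [-5.51 -0.09  0.09] turn 16.5
-39 [ 0.642 -0.186] tool cm [-6.5  -0.26  0.1 ] turn 19.5
-42 [ 0.637 -0.195] tool cm [-7.48 -0.49  0.1 ] turn 22.5
-44 [ 0.633 -0.2  ] tool cm [-8.12 -0.67  0.11] turn 24.5
-46 [ 0.629 -0.206] tool cm [-8.76 -0.88  0.11] turn 26.5
-48 [ 0.624 -0.211] tool cm [-9.39 -1.1   0.11] turn 28.5
```

View pics/sc3.png

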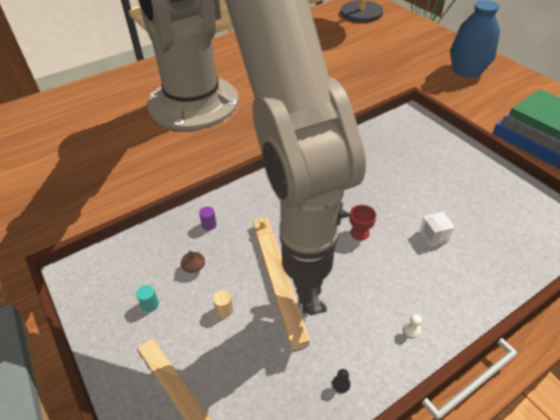

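The bar is at −19°, the egg cup is unmoved at (361,222), and everything tracks the prediction. I'll go on to about −37°.

{"api": "jog_arm", "payload": {
  "rows": [
    {"fingers": 1, "xyz": [-1.2, 0.1, 0.1], "delta_rot": [0, 0, 4]},
    {"fingers": 1, "xyz": [-2.5, 0.1, 0.1], "delta_rot": [0, 0, 8]},
    {"fingers": 1, "xyz": [-3.8, 0.1, 0.1], "delta_rot": [0, 0, 12]},
    {"fingers": 1, "xyz": [-5.0, 0, 0.1], "delta_rot": [0, 0, 15]},
    {"fingers": 1, "xyz": [-5.8, -0.1, 0.1], "delta_rot": [0, 0, 17]}
  ]
}}

```text
clock: 3.13
tcp_pos: [0.6457, -0.1805, 0.0081]
orientation: [2.806, 1.411, -0.009]
contact_force: [0.7, 0.7, 0.1]
grip_width: -0.0001
```

```bash
python3 st.py sc4
```

```text
scene conf 0.75 c 638 -205 size 33 118 corners [[580.0, -182.0], [675.0, -253.0], [695.0, -227.0], [600.0, -156.0]]
3.2333 [ 0.6451 -0.1816  0.008 ] [ 0.0975726  -0.20014729  0.27289647]
tool axes [[0.596, 0.803, -0.006], [0.803, -0.596, -0.004], [-0.007, -0.002, -1.0]]
-18 [ 0.667 -0.121] tool cm [ 6.15 -1.88 -0.03] turn -18.6
-24 [ 0.662 -0.141] tool cm [ 4.31 -1.08 -0.02] turn -12.6
-28 [ 0.658 -0.153] tool cm [ 3.04 -0.66 -0.02] turn -8.6
-32 [ 0.653 -0.166] tool cm [ 1.75 -0.33 -0.01] turn -4.6
-36 [ 0.647 -0.178] tool cm [ 0.43 -0.09  0.  ] turn -0.6
-39 [ 0.642 -0.186] tool cm [-0.57  0.03  0.01] turn 2.4
-42 [ 0.637 -0.195] tool cm [-1.57  0.1   0.01] turn 5.4
-44 [ 0.633 -0.2  ] tool cm [-2.24  0.12  0.02] turn 7.4
-46 [ 0.629 -0.206] tool cm [-2.91  0.11  0.02] turn 9.4
-48 [ 0.624 -0.211] tool cm [-3.58  0.08  0.03] turn 11.4
```

View pics/sc4.png

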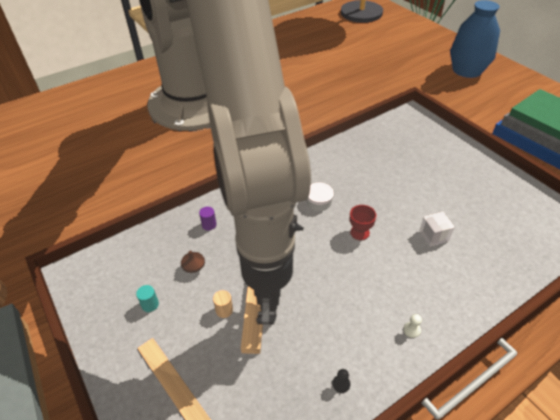

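The bar is at about −37°, with roughly 9° left before contact. I'll approach slowly and watch the force.

{"api": "jog_arm", "payload": {
  "rows": [
    {"fingers": 1, "xyz": [-0.5, 0, 0], "delta_rot": [0, 0, 2]},
    {"fingers": 1, "xyz": [-1.0, 0.1, 0], "delta_rot": [0, 0, 4]},
    {"fingers": 1, "xyz": [-1.5, 0.1, 0], "delta_rot": [0, 0, 5]},
    {"fingers": 1, "xyz": [-1.9, 0.1, 0], "delta_rot": [0, 0, 6.5]},
    {"fingers": 1, "xyz": [-2.2, 0.1, 0], "delta_rot": [0, 0, 7.5]}
  ]
}}

```text
clock: 3.65
tcp_pos: [0.6328, -0.1999, 0.0082]
orientation: [2.893, 1.221, -0.01]
contact_force: [5.7, 7.5, 0.6]
grip_width: -0.0001
```

```bash
python3 st.py sc5
python3 - <<'E'
import cv2
im=cv2.imread("pics/sc5.png"); cv2.imwrite("pics/sc5c.png",cv2.resize(im[200:380,130:330],None,fx=3.3,fy=3.3,interpolation=cv2.INTER_CUBIC))
E
```

```text
scene conf 0.64 c 629 -229 size 34 99 corners [[582.0, -208.0], [653.0, -276.0], [676.0, -251.0], [605.0, -183.0]]
3.75 [ 0.6329 -0.1997  0.0083] [0.41749073 0.18559097 1.20573716]
tool axes [[0.696, 0.718, -0.005], [0.718, -0.696, -0.004], [-0.006, -0.001, -1.0]]
-18 [ 0.667 -0.121] tool cm [ 8.   -3.05 -0.02] turn -26.1
-24 [ 0.662 -0.141] tool cm [ 6.28 -2.02 -0.01] turn -20.1
-28 [ 0.658 -0.153] tool cm [ 5.08 -1.44 -0.01] turn -16.1
-32 [ 0.653 -0.166] tool cm [ 3.84 -0.94  0.  ] turn -12.1
-36 [ 0.647 -0.178] tool cm [ 2.56 -0.52  0.01] turn -8.1
-39 [ 0.642 -0.186] tool cm [ 1.59 -0.27  0.02] turn -5.1
-42 [ 0.637 -0.195] tool cm [ 0.61 -0.08  0.02] turn -2.1
-44 [ 0.633 -0.2  ] tool cm [-0.05  0.03  0.03] turn -0.1
-46 [ 0.629 -0.206] tool cm [-0.72  0.11  0.03] turn 1.9
-48 [ 0.624 -0.211] tool cm [-1.39  0.17  0.03] turn 3.9
```

View pics/sc5c.png

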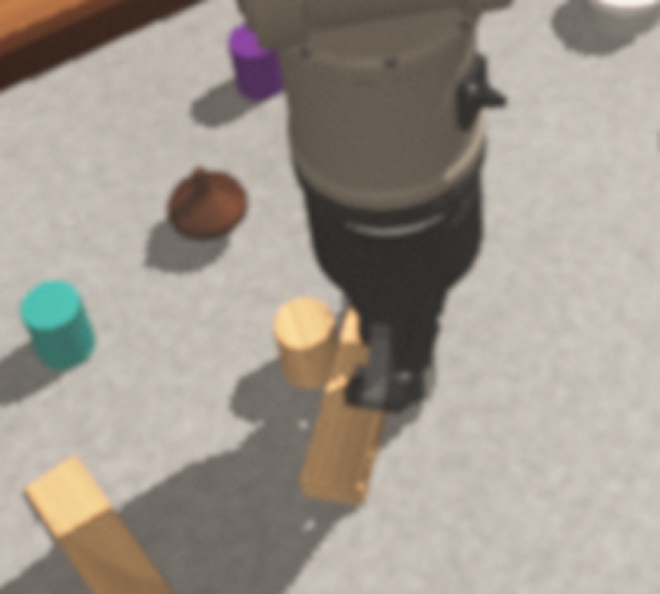

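A force of 9 N and the picture both show the bar touching the post. I'll back off sideways, then lift.

{"api": "jog_arm", "payload": {
  "rows": [
    {"fingers": 1, "xyz": [0.8, 0, 0], "delta_rot": [0, 0, 0]},
    {"fingers": 1, "xyz": [2, 0, 0], "delta_rot": [0, 0, 0]},
    {"fingers": 1, "xyz": [3, 0, -1], "delta_rot": [0, 0, 0]},
    {"fingers": 1, "xyz": [3, 0, -5], "delta_rot": [0, 0, 0]},
    {"fingers": 1, "xyz": [3, 0, -9], "delta_rot": [0, 0, 0]}
  ]
}}

```text
clock: 4.17
tcp_pos: [0.6542, -0.1747, 0.0976]
orientation: [-2.89, -1.229, 0.015]
contact_force: [1.2, -0.2, 1.1]
grip_width: 0.0001
```

{"api": "jog_arm", "payload": {
  "rows": [
    {"fingers": 1, "xyz": [1, 1, -4], "delta_rot": [0, 0, 0]},
    {"fingers": 1, "xyz": [3, 3, -7], "delta_rot": [0, 0, 0]},
    {"fingers": 1, "xyz": [6, 5, -9], "delta_rot": [0, 0, 0]},
    {"fingers": 1, "xyz": [9, 5, -10], "delta_rot": [0, 0, 0]},
    {"fingers": 1, "xyz": [10, 5, -10], "delta_rot": [0, 0, 0]}
  ]
}}

```text
clock: 4.58
tcp_pos: [0.7662, -0.1313, 0.2009]
orientation: [2.888, 1.237, -0.002]
contact_force: [0.7, 1.2, -1.1]
grip_width: -0.0002
```

Run:
```python
from h import *
barfit("scene","sc6"); barfit("side","sd6")
o=r.get_obs(); print(o["clock"],o["tcp_pos"],o["contact_force"])
zs={"bar":0,"pin_axis":.018,"post_center":.02,"eggcup_mid":.0275}
for c in ["scene","side"]:
    for q in zs:
        for d in imaging.tip_of(c,q)[:3]:
            print(c,q,round(d["conf"],2),np.round(d["position"]),np.round(ground(c,d["position"],zs[q]),4))
```

```text
scene conf 0.85 c 565 -167 size 34 277 corners [[453.0, -84.0], [653.0, -275.0], [677.0, -251.0], [477.0, -59.0]]
side conf 0.82 c 557 -152 size 46 291 corners [[436.0, -68.0], [646.0, -270.0], [678.0, -236.0], [468.0, -34.0]]
4.7833 [ 0.75982571 -0.13654158  0.19575352] [-0.66564088 -0.97879416 -0.79256366]
scene bar 0.83 [264. 231.] [ 0.4768 -0.0824  0.    ]
scene pin_axis 0.64 [262. 233.] [ 0.4918 -0.0959  0.018 ]
scene pin_axis 0.4 [263. 226.] [ 0.4783 -0.0862  0.018 ]
scene post_center 0.93 [221. 303.] [ 0.5839 -0.2341  0.02  ]
scene post_center 0.85 [208. 219.] [ 0.4038 -0.1652  0.02  ]
scene eggcup_mid 0.3 [222. 303.] [ 0.5896 -0.2354  0.0275]
side bar 0.66 [303. 225.] [ 0.4783 -0.0812  0.    ]
side pin_axis 0.4 [303. 214.] [ 0.4823 -0.092   0.018 ]
side post_center 0.75 [275. 177.] [ 0.5787 -0.2366  0.02  ]
side post_center 0.62 [313. 166.] [ 0.5105 -0.3324  0.02  ]
side post_center 0.58 [351. 204.] [ 0.3987 -0.1555  0.02  ]
side eggcup_mid 0.84 [219. 244.] [0.5851 0.0628 0.0275]
```

View pics/sc6.png

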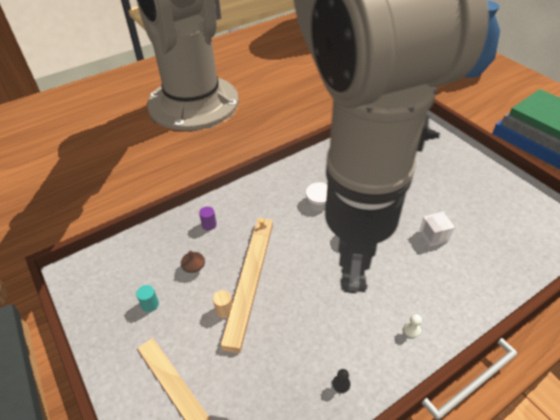

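View pics/sd6.png

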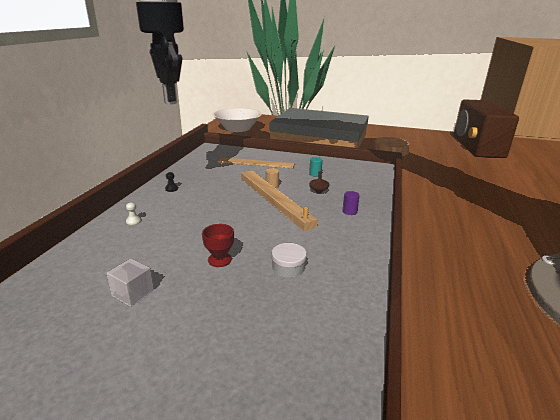

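The arm is clear, the egg cup is upright and unmoved, and the bar is on its pin beside the post. One closer look at the gap.

Run:
```python
import cv2,numpy as np
a=cv2.imread("pics/sc6.png")[205:360,180:290]; b=cv2.imread("pics/sd6.png")[150:240,225:335]
a=cv2.resize(a,None,fx=3.6,fy=3.6,interpolation=cv2.INTER_CUBIC); b=cv2.resize(b,None,fx=3.6,fy=3.6,interpolation=cv2.INTER_CUBIC)
b=cv2.copyMakeBorder(b,0,a.shape[0]-b.shape[0],0,0,cv2.BORDER_CONSTANT)
cv2.imwrite("pics/gap.png",np.hstack([a,b]))
```

```text
(no output)
```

View pics/gap.png

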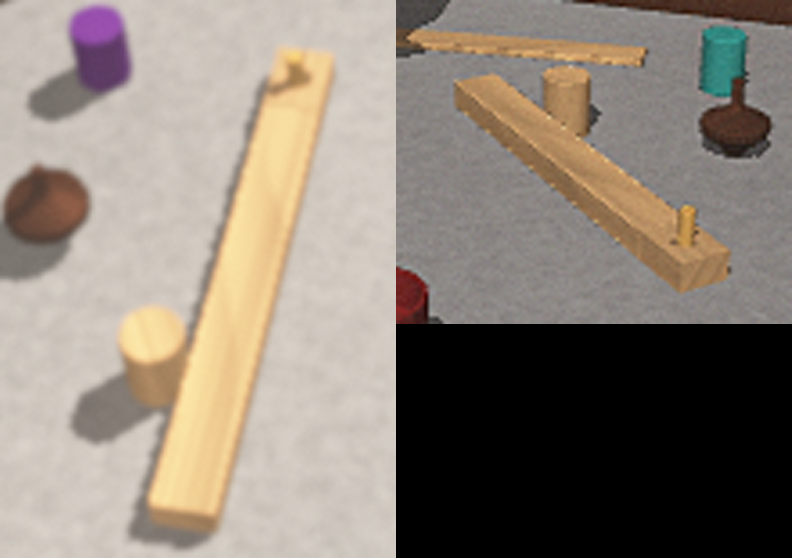

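The zoom shows the bar flat, on its pin and against the post, with no visible gap.

Run:
```python
from bench import r
o=r.get_obs(); print(o["clock"],o["qvel"]); print(r.hand_in())
```

```text
5.1833 [-0.00231793  0.00086061 -0.00369906 -0.00354809  0.00078798 -0.00035384
 -0.00029529]
the job is handed in; nothing more can be done
None
```

I pushed the bar round with the shut fingers, from about +5° to about −44°, until it met the light-wood stop post. The contact showed as a force of about 9 N, against about 1 N or less during the swing. I then backed the fingers off, lifted clear and handed in at about 5.2 s; hand-in gives no verdict.

**Last checks:**
- **Bar:** it lies flat on its pin. The zoomed pictures show no gap at the post.
- **Post distance:** I measured the post centre at about 35–37 mm from the bar's centre line. True contact would be 30 mm and the limit is 45 mm. The 5–7 mm difference disagrees slightly with the contact seen; I put it down to calibration and outline error.
- **Egg cup:** it stands upright at the same place in the side view, about (220, 245) pixels, within about 2 px of the start. In the last scene view the arm hid it, so the network's low-confidence (0.3) hit there was really the post, and I ignored it.
- **Arm:** it was still and about 0.2 m up, touching nothing.

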